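# Tip the honed rods into the wash and set the timer

## Task

Raise the tip cart's orange handle so that all three connecting rods slide forward over the wheel into the wash tray, without touching the rods themselves, then lower the handle gently until the cart stands on its feet again. After that, click the wash timer clockwise to the red mark and let go. Leave everything else on the bench where it is.

Things in the scene. Friction and masses are not known exactly. Their poses are not given: they have to be found in the camera images.
- washer: The wash station, bolted down: an open stainless tray 240 x 240 mm, wall 50 mm high and 5 mm thick, floor 5 mm above the bench, with a cream control box standing against its +y side. Origin: centre of the tray, on the bench. -x faces the robot side, +z up.
- control_box (a point): on the bench under the middle of the control box (175 mm along the washer's x, 130 mm along y). The panel on top slopes 30 degrees: low edge, 60 mm high, to the washer's -x; high edge, 142 mm, to +x.
- spray_pipe (a point): foot of the copper spray pipe at the tray's far edge: 12 mm thick, 205 mm tall, its top bending 80 mm towards the washer's -x, over the tray, with the nozzle 165 mm up.
- timer (a joint): wash timer knob, rad, positive clockwise seen from above the panel. 0 is off; a click every 20 degrees (0.349), six click positions from 0 to 1.745; it pulls itself into the nearest (about 0.1 N m to pass one). The red mark on the panel is click 4 (1.396), the other marks are white. Starts at off, click 1 or click 2.
- timer_grip (a point): on the knob's axis, 20 mm above the panel; turns with the knob. z is the axis, out of the panel, 30 degrees from vertical, leaning to the washer's -x. The knob is a black bar grip 56 mm long, 14 mm wide, from 5 to 34 mm above the panel, centred on the axis, on a round skirt 56 mm across and 6 mm high.
- pointer_tip (a point): tip of the knob's white pointer: the end of the bar grip, on its top face, 28 mm from the axis and 34 mm above the panel. From the axis to here is the direction of the bar.
- red_mark (a point): the red mark on the panel, 43 mm from the knob's axis, where the pointer must point.
- cart: The tip cart on its dock. The dock is a green steel stand 170 mm wide, 55 mm high, bolted down, its nose (90 mm wide) reaching in over the tray, with the cart's one rubber wheel (90 mm diameter) chocked on it, so the cart cannot roll. Origin: on the bench straight below the axle. +x is the way it tips (towards the tray), -x towards its handle, +z up. The dock spans x -190 to 50 mm.
- cart_axle (a point): middle of the wheel axle about which the pan tips, 100 mm above the bench; axle along the cart's y.
- pan (a joint): tip angle of the cart's pan about the wheel axle, rad: 0 is level with its rear feet down on the dock, positive with the handle raised, stop at 1.2. It falls back by its own weight (pan 0.6 kg). Rods begin to slide out at about 0.45 to 0.65.
- handle_bar (a point): middle of the handle's orange grip: a round bar 18 mm thick, 100 mm long, level, along the cart's y, between two 12 mm green side arms 124 mm apart. With the pan level it stands 225 mm behind (-x) and 75 mm above the axle (175 mm above the bench), 77 mm behind the pan's rear wall. This frame turns with the pan.
- pan_lip (a point): middle of the front edge of the pan's floor, over which the load slides; 12 mm ahead of and 50 mm above the axle when level. The pan is open in front, 154 mm long and 138 mm wide inside, with walls 40 mm high.
- rod_a: honed connecting rod, dark bronze-brown with bright bore, 118 mm long (own x, big end 42 mm across at -x, small end 26 mm at +x), 18 mm thick, 0.11 to 0.22 kg, lying flat across the pan. Origin: middle of its underside.
- rod_b: honed connecting rod, dark bronze-brown with bright bore, 118 mm long (own x, big end 42 mm across at -x, small end 26 mm at +x), 18 mm thick, 0.11 to 0.22 kg, lying flat across the pan. Origin: middle of its underside.
- rod_c: honed connecting rod, dark bronze-brown with bright bore, 118 mm long (own x, big end 42 mm across at -x, small end 26 mm at +x), 18 mm thick, 0.11 to 0.22 kg, lying flat across the pan. Origin: middle of its underside.
- spray_bottle: Bystander: white spray-fluid bottle with red cap and blue label, 64 mm diameter, 190 mm tall, standing. Origin: centre of its underside.
- oil_can: Bystander: red oil can with a thin brass spout, 68 mm diameter, 175 mm tall, standing. Origin: centre of its underside.
- liner: Bystander: bare steel cylinder liner (tube), 80 mm diameter, 110 mm tall, standing. Origin: centre of its underside.
- bore_gauge: Bystander: dial bore gauge with yellow face lying flat, about 225 mm long along its own x, 54 mm wide, 22 mm high. Origin: centre of its underside.
- stone_case: Bystander: blue plastic case of honing stones, 120 x 75 x 34 mm. Origin: centre of its underside.
- brush: Bystander: parts brush lying flat along its own x, 170 mm long. Origin: centre of its underside.
- gauge_case: Bystander: wooden gauge case, 90 x 130 x 45 mm. Origin: centre of its underside.
- ring_gauge: Bystander: dark steel setting ring lying flat, 76 mm diameter, 22 mm high. Origin: centre of its underside.
Things that resemble listed ones, but are neither listed nor needed, are in the scene too. What is shaped like the rod_a but purple or yellow is not meant.

How it is judged:
On the way, in this order (a step that is already met when the one before it is completed fails the run):
1. the cart is tipped and all three rods have slid into the wash tray (value of joint pan above 0.45 rad and x of rod_a in the frame of washer between -0.112 and 0.112 m and y of rod_a in the frame of washer between -0.112 and 0.112 m and z of each of rod_a, rod_b, rod_c in the frame of washer below 0.075 m and (z of rod_a in the frame of washer below 0.05 m or y of rod_a in the frame of washer above -0.08 m) and x of rod_b in the frame of washer between -0.112 and 0.112 m and y of rod_b in the frame of washer between -0.112 and 0.112 m and (z of rod_b in the frame of washer below 0.05 m or y of rod_b in the frame of washer above -0.08 m) and x of rod_c in the frame of washer between -0.112 and 0.112 m and y of rod_c in the frame of washer between -0.112 and 0.112 m and (z of rod_c in the frame of washer below 0.05 m or y of rod_c in the frame of washer above -0.08 m)), for 0.1 s.
2. the pan is lowered back onto its feet (value of joint pan below 0.03 rad and x of rod_a in the frame of washer between -0.112 and 0.112 m and y of rod_a in the frame of washer between -0.112 and 0.112 m and z of each of rod_a, rod_b, rod_c in the frame of washer below 0.075 m and (z of rod_a in the frame of washer below 0.05 m or y of rod_a in the frame of washer above -0.08 m) and x of rod_b in the frame of washer between -0.112 and 0.112 m and y of rod_b in the frame of washer between -0.112 and 0.112 m and (z of rod_b in the frame of washer below 0.05 m or y of rod_b in the frame of washer above -0.08 m) and x of rod_c in the frame of washer between -0.112 and 0.112 m and y of rod_c in the frame of washer between -0.112 and 0.112 m and (z of rod_c in the frame of washer below 0.05 m or y of rod_c in the frame of washer above -0.08 m)), for 0.2 s.
3. the timer stands at the red mark (value of joint timer between 1.276 and 1.516 rad), for 0.2 s.
At the end, for the whole second after the job is handed in: All three rods lie at rest inside the wash tray (origin within 112 mm of the tray's centre along its x and y, less than 75 mm above the bench, and not lying up on the dock), the pan is down (within 0.03 rad of level) and the timer stands within 0.12 rad of the red mark (click 4, 1.396 rad) (all of step 2 and all of step 3 and linear speed of each of rod_a, rod_b, rod_c below 0.03 m/s); the robot touches nothing.
It fails at once if the pan is let drop or slammed down on the dock (coming down faster than 2 rad/s, about 0.5 m/s at the handle, in the last 0.1 rad) (value of joint pan below 0.1 rad and velocity of joint pan below -2 rad/s).
It fails at once if a rod is handled with the gripper (contact force between the fingers and rod_a above 1 N or contact force between the fingers and rod_b above 1 N or contact force between the fingers and rod_c above 1 N).
It fails at once if a bystander is moved more than 30 mm (distance of any of spray_bottle, oil_can, liner, bore_gauge, stone_case, brush, gauge_case, ring_gauge from where it was at the start of the episode above 0.03 m).
It also fails if it takes over 50 s, if anything falls off the work surface, if the arm or the gripper's body presses on something with over 40 N, if the wrist force passes 120 N, or if a joint passes its speed limit or range.

## Robot

A 6-joint arm with a two-finger parallel gripper is mounted at the origin on the work surface. World frame = base frame: x ahead of the robot, y to its left, z up, the work surface at z = 0. Lengths are in m, angles in rad, forces in N, time in s.
With the tool pointing down it reaches from about 0.425 to 0.95 m from the base axis. Payload 3.5 kg.
Tool frame: the origin (TCP) lies on the centre line of the jaws, within the pads' length; the fingertips stand 8 mm ahead of it and the grasp point (between the pads) lies 11 mm behind it; z points along the fingers, y is the line along which they close (so a half turn about z gives the same grasp; the last joint's range is limited). The gripper opens to 85 mm and grips with 20 to 120 N. Pads are 22 mm wide; open, the fingers measure 114 mm over their backs; the gripper's body (76 mm by 85 mm) begins 54 mm behind the grasp point. The pads swing forward as they close: fully open they stand 13 mm farther back than shut.
Start: joints at [-1.382, 0.286, 1.577, -0, 1.279, -0.15], TCP at [0.224, -0.637, 0.239] pointing down, gripper open.
Joint ranges: [-2.77, 2.77], [-0.9, 2.22], [0.21, 2.48], [-1.53, 4.67], [0.24, 2.81], [-2.84, 2.84]. Speed limits (rad/s): [2.79, 2.79, 3.14, 3.14, 3.14, 3.14].

## Interface

Orientations are given as a unit quaternion [x, y, z, w].
In Python, from plant import ctrl gives the robot as it stands. The module is installed in compiled form; this text tells all that it offers.
- The arm moves only by the tool send_rows, never from a script. Its argument "steps" is a list of rows, each a list of 5 numbers: the shift along the tool's x, y, z in m, then the turn about the tool's z in degrees, then the opening, from -1 (shut) to 1 (fully open). A call has 1 to 12 rows; each row is the pose to reach, as a shift and turn from the pose commanded when the call began, along the tool's axes at that moment; what a row does not reach only later rows make up. A row lasts 1/10 s, in which the tool goes at most 50 mm and 8.59 degrees, less where a joint would pass 70% of its speed; a pose out of reach is approached as far as the arm can. A call with a gripper value outside its range is refused whole. The fingers move at their own pace and stop on an object; "squeeze" is the grip in N (left out, the last holds). Time passes only in rows, so rows that repeat a pose let the fingers close. It gives the time, the measured TCP pose, the force, the opening and the grip force at its end, in the units of the state.
- ctrl.get_state(): the state, without advancing time (a new reading comes with each control period).
- ctrl.read_camera(name): name is "scene" or "top" or "wrist"; returns the picture (420x560x3 uint8, red, green, blue); there is no depth.
- ctrl.calibration(name): a dict with "intrinsics" (3x3 intrinsics, pixels), "k1" (the pictures are not rectified: a ray, as slopes to the right and down, at radius r is drawn at 1 + k1 r^2 times it, then the intrinsics apply), "extrinsics" (4x4, takes a point from world to camera coordinates); the wrist camera has in their place "tool_from_camera" (4x4, takes a point from camera to tool coordinates, whose origin is the TCP and whose axes are the flange's). Camera axes: x right, y up, looking along -z (the intrinsics and any distortion apply to the point x, -y, -z); pixel columns grow to the right and rows downward; lengths in m; the calibration is good to about 2 mm. A picture is of the moment at which its call begins: read the wrist's pose just before it. calibration takes no time and is no camera call.
- ctrl.sign_off(): hands the job in; it is judged then, once.
The state is a dict: "time": time; "qpos": joint angles; "dq": joint speeds; "joint_efforts": joint torques, N m; "eef_pos": TCP position; "tcp_rot": TCP orientation; "contact_force": force on the tool from outside, world axes, zero at the start; "wrist_torque": the same for the moment, N m; "opening": opening from 0.0 (shut) to 1.0 (fully open); "finger_force": force on a finger pad.
Only numpy, scipy, OpenCV 4.12 (cv2) and the standard library are available. Lean on these libraries where they do the work, as an engineer would, in place of code of your own. Each camera call takes 0.05 s, during which the arm holds its last target. There are 200 camera calls.

## Working session

There is one attempt and no reset: what is moved stays moved. The work goes in short steps, Python scripts to look and compute and a tool call to move; the robot and the scene stay as the last step left them, time stands still between calls to the robot, and variables do not carry over. Pictures are saved under pics/ and viewed, at most 10 in all, crops included, and the job is handed in when it is done.

Besides the shell and the picture viewer there is one more tool, called after "Request:" as name([rows], argument=value, ...), one row to a line, values as JSON. send_rows: Moves the arm, as the interface text tells. Its arguments: {"type":"object","properties":{"steps":{"type":"array","items":{"type":"array","items":{"type":"number"}}},"squeeze":{"type":"number"}},"required":["steps"]}

```bash
mkdir -p pics; python3 - <<'E'
from plant import ctrl
import cv2,numpy as np
s=ctrl.get_state();print(s['time'],s['eef_pos'],s['tcp_rot'],s['opening'])
for n in ['scene','top']:
    im=ctrl.read_camera(n);cv2.imwrite(f'pics/{n}0.png',im[:,:,::-1])
    c=ctrl.calibration(n);print(n,c)
print(ctrl.calibration('wrist'))
E
```

```text
0.0 [ 0.22422689 -0.63599216  0.23792606] [ 9.85690799e-01  1.68559307e-01 -3.03214329e-05 -1.18640926e-03] 0.9989927173093639
scene {'intrinsics': array([[511.47145897,   0.        , 279.85287246],
       [  0.        , 511.47145897, 207.47295756],
       [  0.        ,   0.        ,   1.        ]]), 'k1': 0.002772257243984497, 'extrinsics': array([[-0.620032  ,  0.78450914, -0.01028275,  0.28590564],
       [-0.54483501, -0.42110244,  0.72513968,  0.19719396],
       [ 0.56454861,  0.4552122 ,  0.68852503, -1.90779962],
       [ 0.        ,  0.        ,  0.        ,  1.        ]])}
top {'intrinsics': array([[469.12587682,   0.        , 278.80535354],
       [  0.        , 469.12587682, 212.34708686],
       [  0.        ,   0.        ,   1.        ]]), 'k1': -0.054701532518922444, 'extrinsics': array([[ 0.01926105, -0.99966116,  0.01750961,  0.03051956],
       [ 0.99851771,  0.02012479,  0.05057057, -0.50133231],
       [-0.05090581,  0.01650961,  0.99856699, -1.34846691],
       [ 0.        ,  0.        ,  0.        ,  1.        ]])}
{'intrinsics': array([[320.86423432,   0.        , 276.85782779],
       [  0.        , 320.86423432, 207.29480607],
       [  0.        ,   0.        ,   1.        ]]), 'k1': -0.026522182156560128, 'tool_from_camera': array([[-7.61320865e-05,  9.64111580e-01,  2.65497376e-01,
         6.71965842e-02],
       [ 9.99999997e-01,  7.30056223e-05,  2.16443588e-05,
        -7.86273048e-05],
       [ 1.48477583e-06,  2.65497377e-01, -9.64111582e-01,
        -1.35147012e-01],
       [ 0.00000000e+00,  0.00000000e+00,  0.00000000e+00,
         1.00000000e+00]])}
```

View pics/scene0.png

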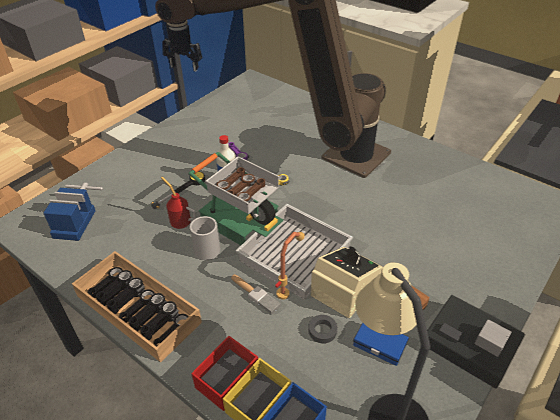

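View pics/top0.png

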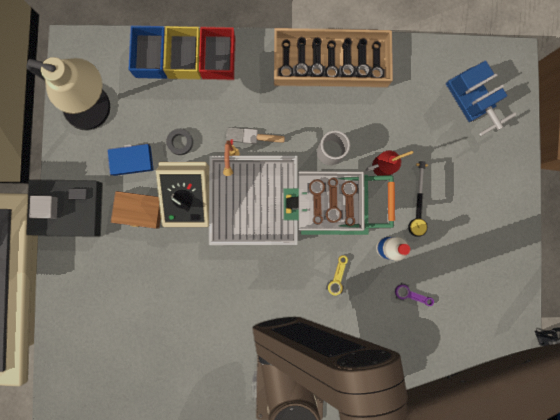

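The scene view shows the cart behind the tray, with the orange handle near (207,160) and the control box near (345,275). In the top view the handle is at about (391,201), the tray centre at about (253,200) and the knob at about (182,198). Next I'll measure the handle and knob.

```bash
cat > h.py <<'E'
from plant import ctrl
import cv2,numpy as np
from scipy.spatial.transform import Rotation as R
def pose(name,st=None):
    c=ctrl.calibration(name)
    if name=='wrist':
        T=np.eye(4);T[:3,:3]=R.from_quat(st['tcp_rot']).as_matrix();T[:3,3]=st['eef_pos'];return c,T@c['tool_from_camera']
    return c,np.linalg.inv(c['extrinsics'])
def ray(name,uv,st=None):
    c,W=pose(name,st);K=c['intrinsics']
    p=cv2.undistortPoints(np.array([[uv]],float),K,np.array([c['k1'],0,0,0.]))[0,0]
    d=W[:3,:3]@np.array([p[0],-p[1],-1]);return W[:3,3],d/np.linalg.norm(d)
def plane(name,uv,z,st=None):
    o,d=ray(name,uv,st);return o+d*(z-o[2])/d[2]
def tri(*rs):
    A=sum(np.eye(3)-np.outer(d,d) for o,d in rs);b=sum((np.eye(3)-np.outer(d,d))@o for o,d in rs);return np.linalg.solve(A,b)
def proj(name,P,st=None):
    c,W=pose(name,st);p=np.linalg.inv(W)@np.append(P,1);q=np.array([p[0],-p[1],-p[2]])
    return cv2.projectPoints(q[None],np.zeros(3),np.zeros(3),c['intrinsics'],np.array([c['k1'],0,0,0.]))[0].ravel()
def blob(im,lo,hi,box=None,rank=0):
    m=cv2.inRange(cv2.cvtColor(im,cv2.COLOR_RGB2HSV),np.array(lo),np.array(hi))
    if box: x0,y0,x1,y1=box;k=np.zeros_like(m);k[y0:y1,x0:x1]=255;m&=k
    cs=sorted(cv2.findContours(m,0,2)[0],key=cv2.contourArea)[::-1]
    return cs[rank] if len(cs)>rank else None
E
python3 - <<'E'
from h import *
t=cv2.imread('pics/top0.png')[:,:,::-1];s=cv2.imread('pics/scene0.png')[:,:,::-1]
ct=blob(t,(5,150,120),(18,255,255),(380,170,402,235));cs=blob(s,(5,150,120),(18,255,255),(180,140,225,180))
for c,n in((ct,'top'),(cs,'scene')): print(n,cv2.contourArea(c),cv2.minAreaRect(c))
(c1,_,_),(c2,_,_)=cv2.minAreaRect(ct),cv2.minAreaRect(cs)
print('bar plane',plane('top',c1,.175),'tri',tri(ray('top',c1),ray('scene',c2)))
b=ct[:,0,:];yt,yb=b[:,1].min(),b[:,1].max()
for y in(yt,yb):
    u=b[abs(b[:,1]-y)<4,0].mean();print(y,u,plane('top',(u,y),.175))
def crop(im,x0,y0,w,h,k): return cv2.resize(im[y0:y0+h,x0:x0+w],None,fx=k,fy=k,interpolation=2)
a=crop(t,150,155,65,75,6);b=crop(s,300,230,65,75,6)
cv2.imwrite('pics/c1.png',np.hstack([a,b])[:,:,::-1])
E
```

```text
top 209.0 ((391.0, 201.0), (38.0, 6.0), 90.0)
scene 124.0 ((204.52737426757812, 162.73020935058594), (5.494603633880615, 27.653173446655273), 54.162349700927734)
bar plane [ 0.52743188 -0.24535235  0.175     ] tri [ 0.52755485 -0.2455221   0.17496608]
182 390.0 [ 0.57656055 -0.24245366  0.175     ]
220 392.0 [ 0.47851398 -0.24829192  0.175     ]
```

View pics/c1.png

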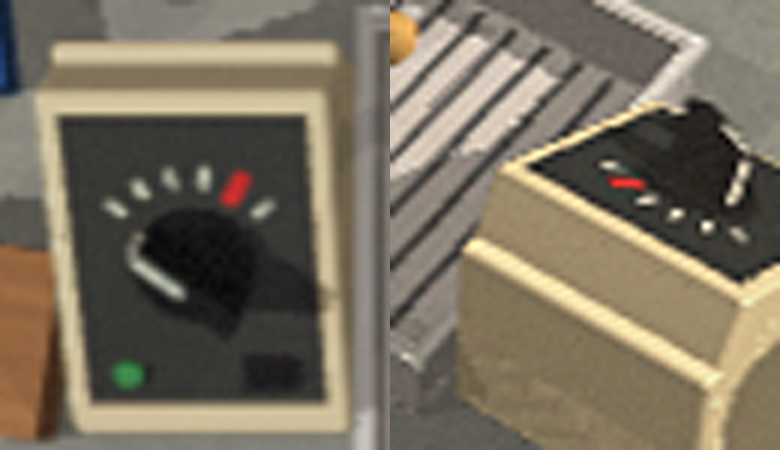

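The crop shows the pointer stripe from the axis at about (185,297) to its tip at about (133,258), lined up with the leftmost mark. So the timer is at off, and the red mark is 80° clockwise. The bar triangulates to (0.5275, -0.2455, 0.175) with yaw of about 3.4°. I'll move above the handle now.

Request:
send_rows([
  [0.02, -0.013, -0.03, 0, 1],
  [0.06, -0.04, -0.03, 2, 1],
  [0.1, -0.065, -0.03, 4, 1],
  [0.14, -0.09, -0.03, 6, 1],
  [0.18, -0.116, -0.03, 8, 1],
  [0.22, -0.142, -0.03, 10, 1],
  [0.26, -0.168, -0.03, 12, 1],
  [0.3, -0.193, -0.03, 14, 1],
  [0.34, -0.219, -0.03, 16, 1],
  [0.38, -0.244, -0.03, 16, 1],
  [0.416, -0.2675, -0.03, 16, 1],
  [0.416, -0.2675, -0.03, 16, 1],
])

```text
time: 1.3
eef_pos: [0.5298, -0.2418, 0.2688]
tcp_rot: [0.999, 0.033, 0.0, -0.001]
contact_force: [0.3, 0.1, 1.1]
opening: 1.0
finger_force: 0.0
```

```bash
python3 - <<'E'
from h import *
s=ctrl.get_state();im=ctrl.read_camera('wrist');cv2.imwrite('pics/w1.png',im[:,:,::-1])
print(s['time'],s['eef_pos'],R.from_quat(s['tcp_rot']).as_matrix().round(3).tolist(),s['opening'])
c=blob(im,(5,150,100),(18,255,255));print(cv2.contourArea(c),cv2.minAreaRect(c))
r=cv2.boxPoints(cv2.minAreaRect(c))
P=[plane('wrist',p,.175,s) for p in r];print(np.round(P,4),np.mean(P,0))
i=np.argsort([np.linalg.norm(P[0]-q) for q in P])[2]
d=P[i]-P[0];print('yaw',np.degrees(np.arctan2(d[1],d[0])))
E
```

```text
1.3 [ 0.52979532 -0.24180622  0.26875759] [[0.998, 0.066, 0.0], [0.066, -0.998, 0.002], [0.0, -0.002, -1.0]] 0.9999711850709246
4063.0 ((85.62625122070312, 195.58001708984375), (147.28677368164062, 46.268802642822266), 78.58901977539062)
[[ 0.5811 -0.077   0.175 ]
 [ 0.5892 -0.11    0.175 ]
 [ 0.4806 -0.1238  0.175 ]
 [ 0.47   -0.0868  0.175 ]] [ 0.53022004 -0.09938704  0.175     ]
yaw -155.0070380899542
```

View pics/w1.png

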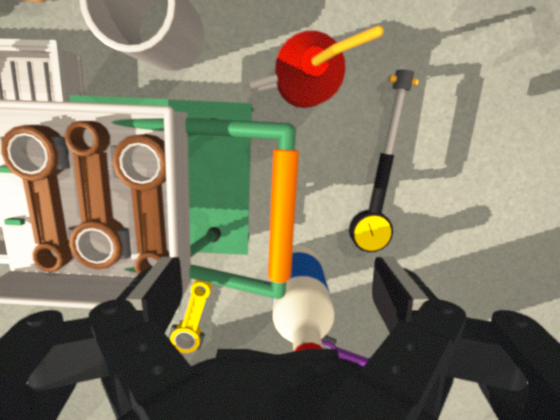

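The wrist view shows the orange bar at about (285,215), between the fingers. The white bottle is just to its lower side, near (302,320). The colour mask picked a rod instead, so I'll redo it with a box.

```bash
python3 - <<'E'
from h import *
s=ctrl.get_state();im=cv2.imread('pics/w1.png')[:,:,::-1]
c=blob(im,(5,150,100),(18,255,255),(260,140,310,290));(cc,sz,a)=cv2.minAreaRect(c);print(cv2.contourArea(c),cc,sz,a)
r=cv2.boxPoints((cc,sz,a));r=r[np.argsort(r[:,1])]
e1,e2=r[:2].mean(0),r[2:].mean(0)
P1,P2=[plane('wrist',e,.175,s) for e in(e1,e2)];d=P1-P2
print(P1,P2,'mid',(P1+P2)/2,'yaw',np.degrees(np.arctan2(d[1],d[0])))
t=cv2.imread('pics/top0.png')[:,:,::-1]
c=blob(t,(0,150,90),(6,255,255),(395,235,415,262));print('cap',plane('top',cv2.minAreaRect(c)[0],.185))
# cart edges: tray corners approx
for n,uv in {'trayUL':(209,157),'trayUR':(298,157),'trayLR':(298,244),'trayLL':(209,244)}.items(): print(n,plane('top',uv,.05).round(4))
E
```

```text
1560.5 (281.75347900390625, 215.69137573242188) (25.309192657470703, 132.82920837402344) 3.3664608001708984
[ 0.57536766 -0.24690391  0.175     ] [ 0.47149728 -0.24813374  0.175     ] mid [ 0.52343247 -0.24751883  0.175     ] yaw 0.6783543970348267
cap [ 0.4053576  -0.27614555  0.185     ]
trayUL [0.6519 0.242  0.05  ]
trayUR [ 0.6573 -0.0105  0.05  ]
trayLR [ 0.4106 -0.0147  0.05  ]
trayLL [0.4058 0.2353 0.05  ]
```

Request:
send_rows([
  [-0.002, 0.001, 0.02, 2, 1],
  [-0.002, 0.001, 0.04, 2, 1],
  [-0.002, 0.001, 0.04, 2, 1],
])

```text
time: 1.65
eef_pos: [0.5234, -0.2471, 0.2254]
tcp_rot: [1.0, 0.012, -0.003, -0.002]
contact_force: [-0.2, 1.3, -0.2]
opening: 1.002
finger_force: 0.0
```

Request:
send_rows([
  [0.002, 0, 0.02, 0, 1],
  [0.002, 0, 0.045, 0, 1],
  [0.002, 0, 0.063, 0, 1],
  [0.002, 0, 0.063, 0, 0],
  [0.002, 0, 0.063, 0, -0.5],
  [0.002, 0, 0.063, 0, -1],
  [0.002, 0, 0.063, 0, -1],
  [0.002, 0, 0.063, 0, -1],
  [0.002, 0, 0.063, 0, -1],
], squeeze=60)

```text
time: 2.55
eef_pos: [0.5285, -0.2452, 0.1682]
tcp_rot: [1.0, 0.012, 0.001, -0.002]
contact_force: [-1.2, 5.7, 5.2]
opening: 0.185
finger_force: 58.4
```

The bar is gripped (opening 0.185, about 16 mm). I'll tip along the arc to 0.4 rad first.

Request:
send_rows([
  [0, -0.004, -0.011, 0, -1],
  [0, -0.0086, -0.022, 0, -1],
  [0, -0.014, -0.033, 0, -1],
  [0, -0.0194, -0.043, 0, -1],
  [0, -0.0322, -0.063, 0, -1],
  [0, -0.047, -0.082, 0, -1],
  [0, -0.047, -0.082, 0, -1],
])

```text
time: 3.25
eef_pos: [0.5276, -0.1996, 0.2517]
tcp_rot: [1.0, 0.013, 0.002, 0.002]
contact_force: [2.2, -2.2, -1.7]
opening: 0.183
finger_force: 59.7
```

```bash
python3 - <<'E'
from h import *
a=ctrl.read_camera('scene');b=ctrl.read_camera('top')
a=cv2.resize(a[110:270,170:370],None,fx=2.5,fy=2.5);b=cv2.resize(b[130:290,200:320],None,fx=2.5,fy=2.5)
cv2.imwrite('pics/t1.png',np.hstack([a,b])[:,:,::-1])
E
```

```text
(no output)
```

View pics/t1.png

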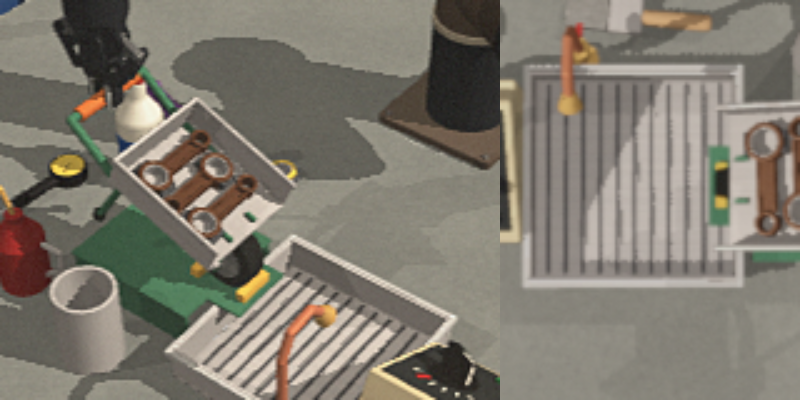

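The cart is tipped to about 0.4 rad with all three rods still in the pan, at about (190,180) in the left crop. The tray is clear. I'll continue to 0.9 rad.

Request:
send_rows([
  [0, -0.008, -0.0085, 0, -1],
  [0, -0.0165, -0.017, 0, -1],
  [0, -0.0346, -0.032, 0, -1],
  [0, -0.0542, -0.0456, 0, -1],
  [0, -0.075, -0.057, 0, -1],
  [0, -0.097, -0.066, 0, -1],
  [0, -0.097, -0.066, 0, -1],
  [0, -0.097, -0.066, 0, -1],
  [0, -0.097, -0.066, 0, -1],
  [0, -0.097, -0.066, 0, -1],
])

```text
time: 4.35
eef_pos: [0.5261, -0.106, 0.3212]
tcp_rot: [1.0, 0.011, 0.004, 0.003]
contact_force: [-0.4, -3.5, 15.8]
opening: 0.185
finger_force: 60.5
```

```bash
python3 - <<'E'
from h import *
a=ctrl.read_camera('scene');b=ctrl.read_camera('top')
a=cv2.resize(a[110:270,170:370],None,fx=2.5,fy=2.5);b=cv2.resize(b[130:290,200:320],None,fx=2.5,fy=2.5)
cv2.imwrite('pics/t2.png',np.hstack([a,b])[:,:,::-1])
E
```

```text
(no output)
```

View pics/t2.png

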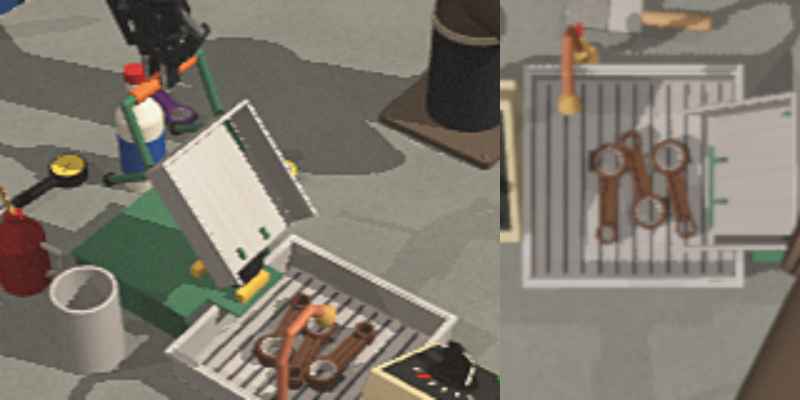

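All three rods lie in the tray, spanning about (600–690, 130–245) in the right crop, and the pan is empty. I'll lower it gently.

Request:
send_rows([
  [0, 0.011, 0.0045, 0, -1],
  [0, 0.022, 0.009, 0, -1],
  [0, 0.043, 0.0205, 0, -1],
  [0, 0.062, 0.034, 0, -1],
  [0, 0.08, 0.049, 0, -1],
  [0, 0.097, 0.066, 0, -1],
  [0, 0.112, 0.085, 0, -1],
  [0, 0.1245, 0.105, 0, -1],
  [0, 0.13, 0.115, 0, -1],
  [0, 0.135, 0.126, 0, -1],
  [0, 0.138, 0.131, 0, -1],
  [0, 0.138, 0.131, 0, -1],
])

```text
time: 5.65
eef_pos: [0.5274, -0.2414, 0.1813]
tcp_rot: [1.0, 0.011, -0.0, -0.001]
contact_force: [4.2, -0.4, -2.3]
opening: 0.18
finger_force: 65.8
```

Request:
send_rows([
  [0, 0.0015, 0.003, 0, -1],
  [0, 0.003, 0.007, 0, -1],
  [0, 0.004, 0.01, 0, -1],
  [0, 0.005, 0.014, 0, -1],
  [0, 0.006, 0.017, 0, -1],
  [0, 0.006, 0.018, 0, -1],
  [0, 0.006, 0.018, 0, -1],
])

```text
time: 6.35
eef_pos: [0.5273, -0.2454, 0.1701]
tcp_rot: [1.0, 0.014, -0.002, -0.002]
contact_force: [-7.8, 11.4, 19.9]
opening: 0.181
finger_force: 69.2
```

Request:
send_rows([
  [0, 0, 0, 0, -0.4],
  [0, 0, 0, 0, 0.2],
  [0, 0, 0, 0, 0.8],
  [0, 0, 0, 0, 1],
  [0, 0, -0.02, 0, 1],
  [0, 0, -0.06, 0, 1],
  [0, 0, -0.1, 0, 1],
  [0, 0, -0.13, 0, 1],
  [0, -0.03, -0.13, 0, 1],
  [0, -0.075, -0.13, 0, 1],
  [0, -0.12, -0.13, 0, 1],
  [0, -0.165, -0.13, 0, 1],
])

```text
time: 7.55
eef_pos: [0.5233, -0.0811, 0.2948]
tcp_rot: [1.0, 0.012, -0.0, 0.0]
contact_force: [1.0, 0.6, -0.1]
opening: 0.998
finger_force: 0.0
```

Request:
send_rows([
  [0, -0.045, 0, 0, 1],
  [0, -0.09, 0, 0, 1],
  [0, -0.135, 0, 0, 1],
  [0, -0.18, 0, 0, 0.5],
  [0, -0.225, 0, 0, 0],
  [0, -0.27, 0, 0, -0.2],
  [0, -0.315, 0, 0, -0.2],
  [0, -0.36, 0, 0, -0.2],
  [0, -0.39, 0, 0, -0.2],
  [0, -0.41, 0, 0, -0.2],
  [0, -0.41, 0, 0, -0.2],
])

```text
time: 8.65
eef_pos: [0.5132, 0.3296, 0.2943]
tcp_rot: [1.0, 0.014, -0.001, 0.0]
contact_force: [0.1, 0.2, -0.1]
opening: 0.398
finger_force: 0.0
```

```bash
python3 - <<'E'
from h import *
s=ctrl.get_state();im=ctrl.read_camera('wrist')
print(s['time'],s['eef_pos'],s['opening'],s['tcp_rot'])
b=ctrl.read_camera('top');np.save('top2.npy',b);np.save('w2.npy',im);np.save('w2s.npy',np.r_[s['eef_pos'],s['tcp_rot']])
b=cv2.resize(b[140:260,200:420],(400,220))
cv2.imwrite('pics/w2.png',np.vstack([im,np.hstack([b,np.zeros((220,160,3),np.uint8)])])[:600,:,::-1])
E
```

```text
8.65 [0.51320602 0.32960291 0.29434586] 0.398374854574246 [ 9.99902006e-01  1.39846205e-02 -5.74322066e-04  2.81287301e-04]
```

View pics/w2.png

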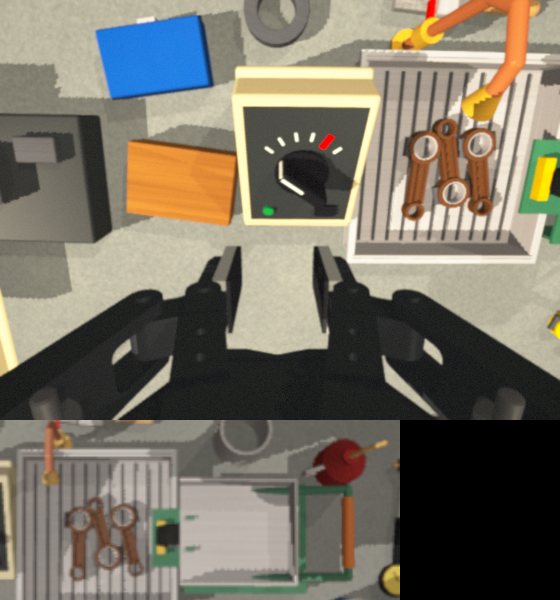

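The wrist view shows the knob centre near (300,180), with the pointer stripe from (303,195) to (281,165), so it is still at off. The red mark is at (327,142) and the panel's low edge is at row 225. In the lower strip the cart's pan is down level and the rods are in the tray. Next I'll fit the knob axis from the marks.

```bash
cat > k.py <<'E'
from h import *
from scipy.optimize import least_squares
im=np.load('w2.npy');v=np.load('w2s.npy');s=dict(eef_pos=v[:3],tcp_rot=v[3:]);top=np.load('top2.npy')
L=[plane('wrist',p,.06,s) for p in((246,225),(350,225))];print('low edge',np.round(L,4))
yaw=np.arctan2(*( (L[1]-L[0])[[0,1]]*[1,-1]));print('yaw',np.degrees(yaw))
yaw=np.radians(1.5)
ex=np.array([np.cos(yaw),np.sin(yaw),0]);ey=np.array([-np.sin(yaw),np.cos(yaw),0])
u=ex*np.cos(np.pi/6)+np.array([0,0,.5]);n=np.cross(u,ey);O=np.mean(L,0)
def onp(name,uv,h=0,st=None):
    o,d=ray(name,uv,st);P0=O+n*h;P=o+d*(n@(P0-o))/(n@d);return np.array([(P-O)@u,(P-O)@ey])
def marks(im,box,thr):
    x0,y0,x1,y1=box;hs=cv2.cvtColor(im,cv2.COLOR_RGB2HSV)
    out=[]
    for m in (cv2.inRange(hs,np.array((0,150,90)),np.array((8,255,255))),cv2.inRange(hs,np.array((0,0,thr)),np.array((180,70,255)))):
        k=np.zeros_like(m);k[y0:y1,x0:x1]=m[y0:y1,x0:x1]
        nn,_,st,ce=cv2.connectedComponentsWithStats(k);out.append([tuple(ce[i].round(1))+(int(st[i,4]),) for i in range(1,nn) if st[i,4]>=4])
    return out
if __name__=='__main__':
    r,w=marks(im,(258,130,345,202),140);print(r,w)
    rt=marks(top,(165,180,198,210),120);print('top',rt)
    q=[onp('wrist',p[:2],0,s) for p in r+[p for p in w if p[1]<156]];q=np.array(q);print(q.round(4))
    f=least_squares(lambda c:np.hypot(*(q-c).T)-.043,[.08,0]).x;print('centre',f,np.hypot(*(q-f).T))
    a=np.degrees(np.arctan2(-(q-f)[:,1],(q-f)[:,0]));print('ang cw',a)
    A=O+u*f[0]+ey*f[1];print('axis at panel',A,'grip',A+.02*n,'n',n)
    R0=O+u*q[0,0]+ey*q[0,1];print('red',R0)
    if rt[0]: print('red tri',tri(ray('wrist',r[0][:2],s),ray('top',rt[0][0][:2])))
E
python3 k.py
```

```text
low edge [[0.455  0.3654 0.06  ]
 [0.4585 0.2391 0.06  ]]
yaw 1.5758074798030535
[(np.float64(326.4), np.float64(141.5), 140)] [(np.float64(295.9), np.float64(136.7), 46), (np.float64(311.9), np.float64(136.9), 50), (np.float64(280.8), np.float64(141.3), 47), (np.float64(268.8), np.float64(149.5), 48), (np.float64(336.9), np.float64(150.1), 48), (np.float64(287.6), np.float64(180.4), 193)]
top [[(np.float64(188.9), np.float64(186.0), 18)], [(np.float64(178.0), np.float64(184.2), 5), (np.float64(183.5), np.float64(184.5), 8), (np.float64(172.9), np.float64(186.1), 8), (np.float64(193.2), np.float64(189.6), 5), (np.float64(177.6), np.float64(202.3), 10)]]
[[ 0.1197 -0.0211]
 [ 0.1249  0.0081]
 [ 0.1248 -0.0069]
 [ 0.1198  0.0222]
 [ 0.1104  0.0337]
 [ 0.1099 -0.0324]]
centre [0.08256437 0.00081117] [0.04312282 0.04298886 0.04289805 0.04293875 0.04309531 0.04299532]
ang cw [ 30.51781317  -9.75358007  10.38049025 -29.85717497 -49.77168903
  50.5396089 ]
axis at panel [0.52823162 0.30494621 0.10128219] grip [0.51823505 0.30468444 0.1186027 ] n [-0.49982866 -0.01308847  0.8660254 ]
red [0.56096587 0.28389784 0.11985672]
red tri [0.56091991 0.28399805 0.12027005]
```

Request:
send_rows([
  [0.001, 0.008, 0.01, -8, -0.2],
  [0.001, 0.016, 0.02, -16, -0.2],
  [0.001, 0.025, 0.03, -24, -0.2],
  [0.001, 0.025, 0.05, -32, -0.2],
  [0.001, 0.025, 0.07, -40, -0.2],
  [0.001, 0.025, 0.09, -48, -0.2],
  [0.001, 0.025, 0.1, -50, -0.2],
  [0.001, 0.025, 0.1, -50, -0.2],
  [0.001, 0.025, 0.1, -50, -0.2],
])

```text
time: 9.65
eef_pos: [0.5157, 0.3017, 0.1956]
tcp_rot: [0.902, 0.433, 0.0, 0.0]
contact_force: [0.1, -0.3, 0.2]
opening: 0.399
finger_force: 0.0
```

```bash
python3 - <<'E'
from h import *
s=ctrl.get_state();im=ctrl.read_camera('wrist');cv2.imwrite('pics/w3.png',im[:,:,::-1])
M=R.from_quat(s['tcp_rot']).as_matrix()
print(s['time'],s['eef_pos'],'yaw',np.degrees(np.arctan2(M[1,0],M[0,0])),s['qpos'].round(3) if hasattr(s['qpos'],'round') else s['qpos'],s['opening'])
d=np.array([.5147,.3046,.1258])-s['eef_pos'];print('delta tool',M.T@d)
E
```

```text
9.65 [0.51572715 0.30173384 0.19564422] yaw 51.2836769612697 [ 0.36   0.157  1.812 -0.     1.173  1.036] 0.398793409644252
delta tool [ 0.00159664 -0.00261537  0.06984337]
```

View pics/w3.png

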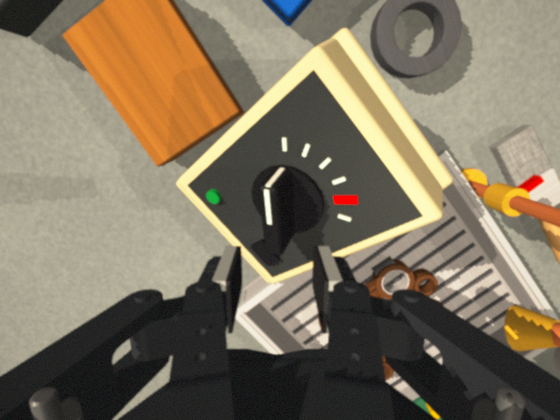

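The pointer stripe appears at (267,190–222), parallel to the fingers and between them. It is offset as expected from the axis tilt. I'll descend and grip lightly.

Request:
send_rows([
  [0.001, -0.003, 0.02, 0, -0.2],
  [0.001, -0.003, 0.045, 0, -0.2],
  [0.001, -0.003, 0.06, 0, -0.2],
  [0.001, -0.003, 0.069, 0, -0.2],
  [0.001, -0.003, 0.069, 0, -0.5],
  [0.001, -0.003, 0.069, 0, -1],
  [0.001, -0.003, 0.069, 0, -1],
  [0.001, -0.003, 0.069, 0, -1],
], squeeze=25)

```text
time: 10.5
eef_pos: [0.515, 0.3039, 0.1266]
tcp_rot: [0.901, 0.434, 0.001, 0.002]
contact_force: [3.6, -4.3, -5.2]
opening: 0.192
finger_force: 23.9
```

Request:
send_rows([
  [0, 0, 0, 6, -1],
  [0, 0, 0, 12, -1],
  [0, 0, 0, 18, -1],
  [0, 0, 0, 24, -1],
  [0, 0, 0, 30, -1],
  [0, 0, 0, 36, -1],
  [0, 0, 0, 42, -1],
  [0, 0, 0, 42, -1],
])

```text
time: 11.3
eef_pos: [0.513, 0.3047, 0.1279]
tcp_rot: [0.997, 0.081, -0.001, 0.001]
contact_force: [-4.9, -2.7, 3.4]
opening: 0.158
finger_force: 25.3
```

Request:
send_rows([
  [0, 0, 0, 6, -1],
  [0, 0, 0, 12, -1],
  [0, 0, 0, 18, -1],
  [0, 0, 0, 24, -1],
  [0, 0, 0, 30, -1],
  [0, 0, 0, 36, -1],
  [0, 0, 0, 38, -1],
  [0, 0, 0, 38, -1],
  [0, 0, 0, 38, -1],
])

```text
time: 12.2
eef_pos: [0.5129, 0.3065, 0.1286]
tcp_rot: [0.969, -0.247, -0.001, -0.001]
contact_force: [-5.8, -0.4, 3.9]
opening: 0.16
finger_force: 50.1
```

Request:
send_rows([
  [0, 0, 0, 0, -0.5],
  [0, 0, 0, 0, -0.2],
  [0, 0, 0, 0, -0.2],
  [0, 0, -0.02, 0, -0.2],
  [0, 0, -0.05, 0, -0.2],
  [0, 0, -0.09, 0, -0.2],
  [0, 0, -0.13, 0, -0.2],
  [0, 0, -0.16, 0, -0.2],
  [0, 0, -0.16, 0, -0.2],
])

```text
time: 13.1
eef_pos: [0.5162, 0.3064, 0.2934]
tcp_rot: [0.969, -0.247, 0.005, -0.004]
contact_force: [0.2, 0.3, 0.1]
opening: 0.399
finger_force: 0.0
```

```bash
python3 - <<'E'
from h import *
s=ctrl.get_state();im=ctrl.read_camera('wrist');b=ctrl.read_camera('top')
print(s['time'],s['eef_pos'],s['contact_force'],s['opening'])
b=cv2.resize(b[140:260,150:420],(560,180*560//560))
cv2.imwrite('pics/w4.png',np.vstack([im,b])[:600,:,::-1])
E
```

```text
13.1 [0.51620713 0.30637061 0.29336832] [0.15148818 0.34987367 0.12407433] 0.39906455419161024
```

View pics/w4.png

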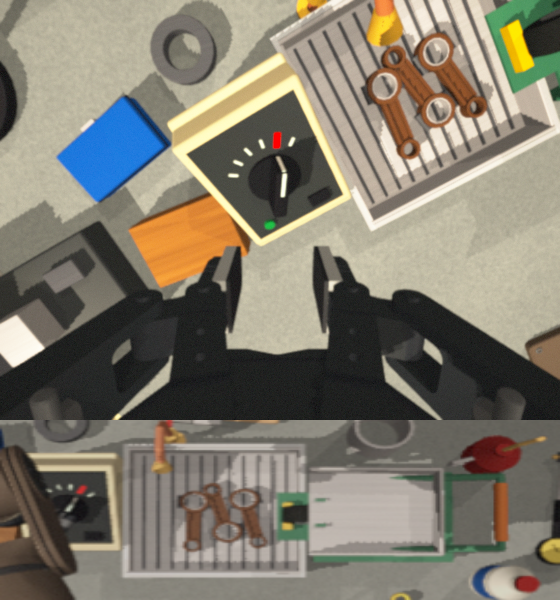

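The pointer stripe at (283,172–195) points at the red mark at (277,140). The rods are in the tray and the pan is level. I'll check the angle numerically and then hand in.

```bash
python3 - <<'E'
from k import *
st=ctrl.get_state()
a,b,r=onp('wrist',(284,196),.034,st),onp('wrist',(283.5,172),.034,st),onp('wrist',(277,140),0,st)
c=np.array([.08256,.00081]);ang=lambda d:np.degrees(np.arctan2(-d[1],d[0]))
print(a,b,'axis->tip',ang(b-c),'stripe',ang(b-a),np.linalg.norm(b-c),'red',ang(r-c))
E
```

```text
low edge [[0.455  0.3654 0.06  ]
 [0.4585 0.2391 0.06  ]]
yaw 1.5754962715750056
[ 0.07976747 -0.00263203] [ 0.1048882  -0.01428088] axis->tip 34.053440771476396 stripe 24.87783887087581 0.02694964319775438 red 35.84473599563747
```

```bash
python3 -c "
from plant import ctrl
print(ctrl.sign_off())"
```

```text
the job is handed in; nothing more can be done
None
```

I handed the job in at about 13 s on the robot clock: all three rods are in the wash tray, the cart is back on its feet, the timer points at the red mark and the gripper is clear. The verdict was not shown.

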